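Clamp a slotted bracket under a star knob on the welding table

TASK

Push the slotted steel bracket along its guide rails until its slot is fully home against the stud. Then start the red star knob cleanly: turn it backwards (counter-clockwise) with a light push until the thread clicks and the knob drops, then turn it forwards until it clamps the bracket firmly. Never force the knob when it comes up solid, leave everything else on the bench alone, and let go of the knob at the end.

Things in the scene. Friction and masses are not known exactly. Their poses are not given: they have to be found in the camera images.
- base: clamping fixture fixed to the table: blue plate 290 x 100 x 16 mm, from x -165 to +125 mm in its frame, with two guide rails 8 mm wide, 10 mm high above the plate, inner faces 67 mm apart, from x -150 to +30. Origin: on the stud's axis, at the plate's underside. Its x is the way the bracket slides to get home (roughly world +y), z up
- stud: upright fixed steel stud, 22 mm thick; origin on its axis at the plate's top. Its right-hand thread (12 mm rise a turn) is hidden in the knob; where the thread starts can not be seen. The lug that runs in it is 13.5 mm off the axis. More than 80 N between knob and stud spoils the thread: 1 N m of twist on a stop, or hard pushing or overtightening
- knob: red six-lobed star knob on the stud, with a black hub 35 mm thick and a steel flange 48 mm across, 6 mm thick at the bottom. Origin: centre of the flange's underside, 16 mm above the plate at the start, when it just stands on the end of the thread. It can not be lifted off. Clockwise from above is forwards (down)
- knob_grip (a point): centre of the knob's red head, 39 mm above the knob's origin: head 24 mm high, 56 mm across from lobe to lobe, lobes 17 mm wide with flat ends, one every 60 degrees, one of them along the knob's x axis. Runs stiffly: about 0.04 to 0.1 N m to turn; it does not drop of its own weight, and fingers holding it hold it up
- knob_top (a point): centre of the knob's top face, 51 mm above its origin; 83 mm above the table at first. Turned backwards 25 to 125 degrees, the knob comes over the thread's start, where a light push (2 to 5 N) drops it 6 mm: the click. This works over only 20 degrees of turn, then a shoulder stops the backwards turn solidly. Forwards without the click also comes up solid, undescended
- thread (a point): point on the stud's axis at the height of the thread's end. After the click, turning forwards draws the knob down, at first not at all, then 12 mm a turn; its flange meets the bracket some 90 to 150 degrees after the click (knob top then about 75 mm above the table) and the torque rises; 0.3 to 0.4 N m is firm
- bracket: loose steel angle bracket, 0.3 to 0.45 kg: foot 64 mm wide, 8 mm thick, flat on the plate between the rails, from x -84 to +30 mm in its frame, with an open slot 27 mm wide from x -11 to its front end. Origin: foot's underside, on the stud's axis when home (slot's closed end touching the stud). It starts 35 to 60 mm short of that. x points to the slot's mouth
- web (a point): middle of the back face of the bracket's upright web, 30 mm above the foot's underside, at x -84 mm in the bracket's frame. The web is 8 mm thick, 64 mm wide and its top is 50 mm above the foot's underside
- spacer: loose steel block 24 x 34 x 22 mm on the fixture's far end, bystander, origin under its centre
- nut: loose brass nut 24 mm across, 10 mm high on the fixture's far end, bystander, origin under its centre
- pliers: red-handled pliers 180 mm long lying on the table, bystander
- weldment: welded steel box piece 110 x 110 x 76 mm on the table, bystander
- brush: wire brush with wooden handle, 200 mm long, bystander
- magnet: red triangular welding magnet, 80 mm, 16 mm thick, bystander
- spray: spray can 56 mm thick, 160 mm high, upright, bystander

How it is judged:
On the way, in this order (a step that is already met when the one before it is completed fails the run):
1. the bracket is home against the stud, the knob still standing on the thread's end (x of bracket in the frame of base above -0.003 m and y of bracket in the frame of base between -0.004 and 0.004 m and z of bracket in the frame of base below 0.018 m and angle between the x axis of bracket and the x axis of base, either way round below 0.12 rad and z of knob_top in the frame of base above 0.08 m), for 0.1 s.
2. the knob has been turned back to the thread's start and has dropped (clicked), with the bracket home (x of bracket in the frame of base above -0.003 m and y of bracket in the frame of base between -0.004 and 0.004 m and z of bracket in the frame of base below 0.018 m and angle between the x axis of bracket and the x axis of base, either way round below 0.12 rad and z of knob_top in the frame of base below 0.0785 m), for 0.1 s.
3. the knob, turned forwards, presses on the bracket (x of bracket in the frame of base above -0.003 m and y of bracket in the frame of base between -0.004 and 0.004 m and z of bracket in the frame of base below 0.018 m and angle between the x axis of bracket and the x axis of base, either way round below 0.12 rad and z of knob_top in the frame of base below 0.076 m and contact force between knob and bracket above 8 N), for 0.2 s.
At the end, for the whole second after the job is handed in: the bracket is home (its origin no more than 3 mm short of the stud's axis, 4 mm to the side, within 0.12 rad, flat on the plate), the knob's top is less than 76 mm above the table and its flange presses the bracket with more than 8 N, the knob is released and all is at rest (all of step 3 and contact force between the fingers and knob below 0.1 N and linear speed of bracket below 0.01 m/s); the robot touches nothing.
It fails at once if the thread is forced: more than 80 N between knob and stud (turned hard against a stop, pushed down hard or over-tightened) (contact force between knob and stud above 80 N).
It fails at once if the knob drops into its thread before the bracket is home (z of knob_top in the frame of base below 0.0785 m and x of bracket in the frame of base below -0.008 m).
It fails at once if another thing on the bench is shoved more than 30 mm (distance of any of spacer, nut, pliers, weldment, brush, magnet, spray from where it was at the start of the episode above 0.03 m).
It also fails if it takes over 72 s, if anything falls off the work surface, if the arm or the gripper's body presses on something with over 40 N, if the wrist force passes 120 N, or if a joint passes its speed limit or range.

ROBOT

A 6-joint arm with a two-finger parallel gripper is mounted at the origin on the work surface. World frame = base frame: x ahead of the robot, y to its left, z up, the work surface at z = 0. Lengths are in m, angles in rad, forces in N, time in s.
With the tool pointing down it reaches from about 0.425 to 0.95 m from the base axis. Payload 3.5 kg.
Tool frame: the origin (TCP) lies at the very end of the fingers, on their centre line; the grasp point (between the pads) lies 19 mm behind it; z points along the fingers, y is the line along which they close (so a half turn about z gives the same grasp; the last joint's range is limited). The gripper opens to 85 mm and grips with 20 to 120 N. Pads are 22 mm wide; open, the fingers measure 114 mm over their backs; the gripper's body (76 mm by 85 mm) begins 54 mm behind the grasp point. The pads swing forward as they close: fully open they stand 13 mm farther back than shut.
Start: joints at [1.08, 0.286, 1.577, -0, 1.279, -0.15], TCP at [0.226, 0.636, 0.231] pointing down, gripper open.
Joint ranges: [-2.77, 2.77], [-0.9, 2.22], [0.21, 2.48], [-1.53, 4.67], [0.24, 2.81], [-2.84, 2.84]. Speed limits (rad/s): [2.79, 2.79, 3.14, 3.14, 3.14, 3.14].

INTERFACE

Orientations are given as a unit quaternion [x, y, z, w].
In Python, from plant import get_state, read_camera, sign_off, recognise gives the robot as it stands.
- The arm moves only by the tool arm_command, never from a script. Its argument "steps" is a list of rows, each an object with "translation": the shift along the tool's x, y, z scaled (see below), a list of three; "twist": the turn, a rotation vector about the tool's x, y, z scaled (see below), a list of three; "fingers": the opening, from -1 (shut) to 1 (fully open). In form: [{"translation": [x, y, z], "twist": [rx, ry, rz], "fingers": fingers}, ...]. A call has 1 to 5 rows; each row is the pose to reach, as a shift and turn from the pose commanded when the call began, along the tool's axes at that moment; what a row does not reach only later rows make up. The controller multiplies each number of a shift by 75 cm and each number of a turn by 60 degrees. A row lasts 1/8 s, in which the tool goes at most 62.5 mm and 10.7 degrees, less where a joint would pass 70% of its speed; a pose out of reach is approached as far as the arm can. A call with a number of a shift or a turn outside -1 to 1 is refused whole. A call with a gripper value outside its range is refused whole. The fingers move at their own pace and stop on an object; "grip_force" is the grip in N (left out, the last holds). Time passes only in rows, so rows that repeat a pose let the fingers close. It gives the time, the measured TCP pose, the force, the opening and the grip force at its end, in the units of the state.
- get_state(): the state, without advancing time (a new reading comes with each control period).
- read_camera(name): name is "scene" or "top"; returns a dict with "pixels" (420x560x3 uint8, red, green, blue), "K" (3x3 intrinsics, pixels), "R" (3x3) and "t" (3): a world point X has camera coordinates R X + t. Camera axes: x right, y down, z forward; pixel columns grow to the right and rows downward; lengths in m; the calibration is good to about 2 mm. A picture is of the moment at which its call begins. There is no depth.
- sign_off(): hands the job in; it is judged then, once.
Trained networks look in a picture, given as the dict that the camera call returned (one of the last four; its "shot" number tells which), for a name from the list of things; names that differ only in an ending like _2 or _b are one class to them, and where a whole thing is asked for, a point or a joint stands for the part that bears it (a point fixed in the world has none). Each returns a list of dicts, best first, with "conf" (0 to 1); they miss things now and then, are a little off and sometimes report something else, mostly with a low value. They report only what shows in the picture. A call takes as long as a camera call.
- recognise(picture, query): "point" ([row, column] in pixels, amid what is visible of it).
The state is a dict: "time": time; "qpos": joint angles; "dq": joint speeds; "joint_efforts": joint torques, N m; "eef_pos": TCP position; "tcp_rot": TCP orientation; "contact_force": force on the tool from outside, world axes, zero at the start; "wrist_torque": the same for the moment, N m; "opening": opening from 0.0 (shut) to 1.0 (fully open); "finger_force": force on a finger pad.
Only numpy, scipy, OpenCV 4.12 (cv2) and the standard library are available. Lean on these libraries where they do the work, as an engineer would, in place of code of your own. Each camera call takes 0.05 s, during which the arm holds its last target. There are 200 camera calls.

## Working session

There is one attempt and no reset: what is moved stays moved. The work goes in short steps, Python scripts to look and compute and a tool call to move; the robot and the scene stay as the last step left them, time stands still between calls to the robot, and variables do not carry over. Pictures are saved under pics/ and viewed, at most 10 in all, crops included, and the job is handed in when it is done.

Besides the shell and the picture viewer there is one more tool, called after "Call:" as name([rows], argument=value, ...), one row to a line, values as JSON. arm_command: Moves the arm, as the interface text tells. Shifts and turns lie within -1 to 1; 1 stands for 75 cm of shift or 60 degrees of turn. Its arguments: {"type":"object","properties":{"steps":{"type":"array"},"grip_force":{"type":"number"}},"required":["steps"]}

```bash
mkdir -p pics; ls
python3 - <<'E'
from plant import *
import cv2,numpy as np
for n in ["scene","top"]:
    p=read_camera(n); cv2.imwrite(f"pics/{n}0.png",p["pixels"][:,:,::-1])
    print(n,np.round(p["K"],1).tolist(),np.round(p["R"],3).tolist(),np.round(p["t"],3).tolist())
    for q in ["base","stud","knob","knob_top","knob_grip","bracket","web","spacer","nut","spray","weldment"]:
        print(q,[(np.round(d["point"]).tolist(),round(d["conf"],2)) for d in recognise(p,q)[:2]])
print(get_state())
E
```

```text
pics
scene [[470.7, 0.0, 278.9], [0.0, 470.7, 213.7], [0.0, 0.0, 1.0]] [[-0.751, 0.66, 0.013], [0.517, 0.6, -0.61], [-0.411, -0.452, -0.792]] [0.382, -0.163, 1.331]
base [([299.0, 275.0], 0.67)]
stud [([275.0, 270.0], 0.61)]
knob [([273.0, 269.0], 0.73)]
knob_top [([274.0, 270.0], 0.94), ([322.0, 284.0], 0.35)]
knob_grip []
bracket [([250.0, 250.0], 0.88), ([293.0, 274.0], 0.16)]
web [([246.0, 252.0], 0.87)]
spacer [([320.0, 285.0], 0.77)]
nut [([311.0, 299.0], 0.56)]
spray [([123.0, 246.0], 0.77)]
weldment [([405.0, 346.0], 0.57)]
top [[414.1, 0.0, 283.5], [0.0, 414.1, 210.2], [0.0, 0.0, 1.0]] [[-0.022, -0.999, -0.033], [-0.987, 0.027, -0.16], [0.161, 0.029, -0.986]] [-0.002, 0.476, 1.022]
base [([181.0, 256.0], 0.93)]
stud [([171.0, 256.0], 0.43)]
knob [([168.0, 257.0], 0.86)]
knob_top [([169.0, 253.0], 0.91), ([262.0, 417.0], 0.65)]
knob_grip [([169.0, 257.0], 0.55)]
bracket [([182.0, 290.0], 0.98)]
web []
spacer [([158.0, 224.0], 0.42)]
nut [([178.0, 219.0], 0.38)]
spray [([261.0, 417.0], 0.85), ([184.0, 251.0], 0.54)]
weldment [([143.0, 142.0], 0.68)]
{'time': 1.2, 'qpos': array([ 1.07999578e+00,  2.86309867e-01,  1.57670671e+00, -2.45667285e-05,
        1.27858776e+00, -1.49983813e-01]), 'dq': array([-3.05135151e-04,  4.73372454e-05, -1.00834853e-03, -9.44359643e-04,
       -3.84161479e-04, -1.28685586e-03]), 'joint_efforts': array([ 5.23178805e-04, -4.05968642e+01, -2.92935848e+01, -7.85874090e-05,
        5.23830531e-04,  1.84698848e-06]), 'eef_pos': array([0.22558379, 0.63617369, 0.23131464]), 'tcp_rot': array([ 1.69581328e-01,  9.85516196e-01, -9.24992064e-06,  9.32397120e-06]), 'contact_force': array([-0.42313682,  0.56698357,  0.20715809]), 'wrist_torque': array([ 0.03993359, -0.00037022, -0.02855061]), 'finger_force': 0.0, 'opening': 0.9988006036930862}
```

Run:
```python
import cv2
a=cv2.imread("pics/top0.png")[110:250,170:350]; b=cv2.imread("pics/scene0.png")[200:350,190:350]
cv2.imwrite("pics/c1.png",cv2.resize(a,None,fx=4.4,fy=4.2,interpolation=2)); cv2.imwrite("pics/c2.png",cv2.resize(b,None,fx=4,fy=4,interpolation=2))
```

```text
(no output)
```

View pics/top0.png

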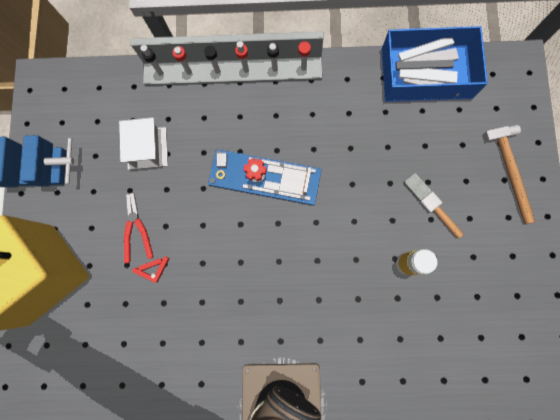

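View pics/c1.png

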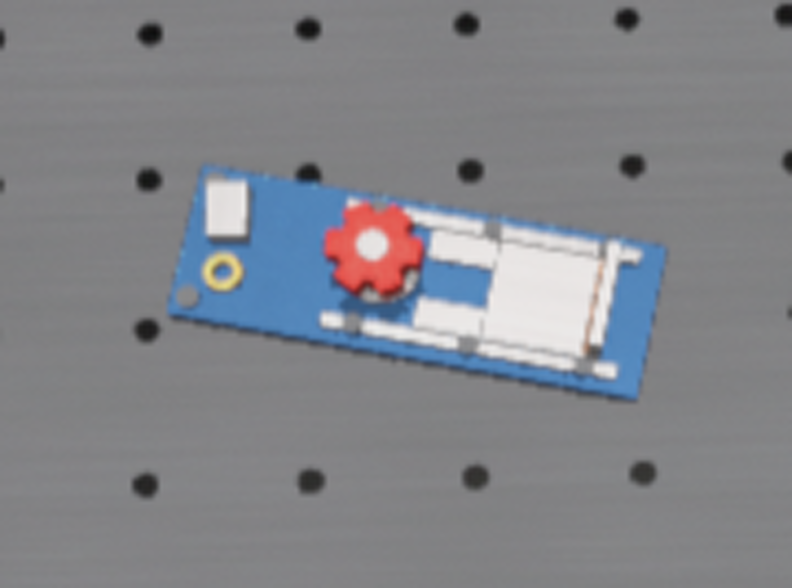

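View pics/c2.png

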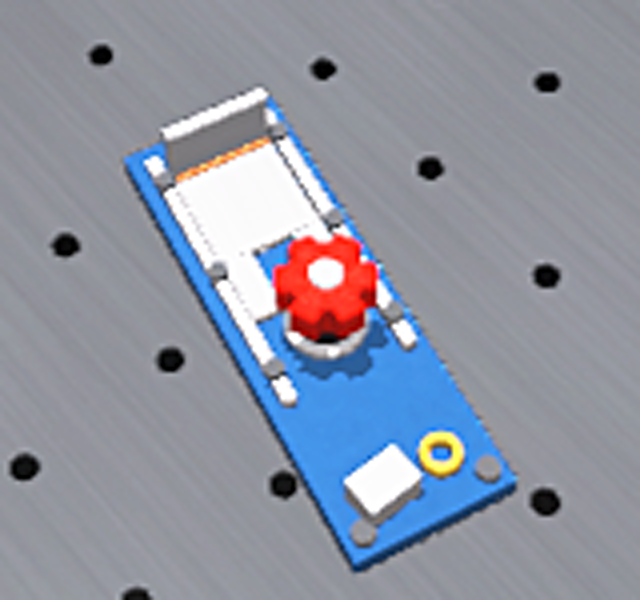

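Top view: the fixture's long axis is nearly along image columns (plate corners about (147,216),(162,320),(203,315),(182,207) row/col); knob at (169,254), bracket to its right with web near col 308, spacer and nut on the left. The scene crop agrees.

```bash
cat > h.py <<'E'
from plant import *
import numpy as np, cv2
from scipy.optimize import least_squares
def ray(p,rc,z):
    d=p["R"].T@np.linalg.solve(p["K"],[rc[1],rc[0],1]); c=-p["R"].T@p["t"]
    return c+d*(z-c[2])/d[2]
def proj(p,X):
    q=(p["R"]@np.asarray(X).T).T+p["t"]; q=(p["K"]@q.T).T; return q[:,:2]/q[:,2:]
def knob_angle(p,c,z):
    g=np.arange(-.04,.04,.0005); X,Y=np.meshgrid(g,g,indexing="ij")
    uv=proj(p,np.c_[X.ravel()+c[0],Y.ravel()+c[1],np.full(X.size,z)]).astype(np.float32)
    im=cv2.remap(p["pixels"],uv[:,0].reshape(X.shape),uv[:,1].reshape(X.shape),1).astype(int)
    m=(im[...,0]>130)&(im[...,1]<100)&(im[...,2]<100)
    r=np.hypot(X,Y); a=np.arctan2(Y,X); s=m&(r>.018)&(r<.031)
    h=(np.exp(6j*a)[s]).sum(); return np.degrees(np.angle(h))/6, abs(h)/s.sum(), X[m].mean()+c[0],Y[m].mean()+c[1]
E
python3 - <<'E'
from h import *
p=read_camera("top"); s=read_camera("scene")
obj=np.array([[.125,-.05],[-.165,-.05],[-.165,.05],[.125,.05]])
ct=np.array([[205,165],[667,245],[637,400],[168,317]])/[4.4,4.2]+[170,110]
cs=np.array([[360,570],[125,158],[270,90],[515,485]])/4+[190,200]
def W(v):
    c,n=np.cos(v[2]),np.sin(v[2]); return np.c_[obj@np.array([[c,n],[-n,c]])+v[:2],np.full(4,.016)]
for nm,f in [("t",lambda v:(proj(p,W(v))-ct).ravel()),("s",lambda v:(proj(s,W(v))-cs)[[0,1,3]].ravel()),("both",lambda v:np.r_[(proj(p,W(v))-ct).ravel(),(proj(s,W(v))-cs)[[0,1,3]].ravel()])]:
    r=least_squares(f,[.6,.1,1.5]); print(nm,np.round(r.x,4),np.round(r.fun,1))
v=r.x
for cam,rc in [(p,(169,254)),(s,(200+270/4,190+325/4))]: 
    k=ray(cam,rc,.083); print("knobtop",k)
print(knob_angle(p,ray(p,(169,254),.083),.083),knob_angle(p,v[:2],.083))
# web top back edge
R=np.array([[np.cos(v[2]),np.sin(v[2])],[-np.sin(v[2]),np.cos(v[2])]])
for e in [(620,245),(602,352)]:
    w=ray(p,(110+e[1]/4.2,170+e[0]/4.4),.066); print("web",w,R@(w[:2]-v[:2]))
for e in [(162,133),(265,90)]:
    w=ray(s,(200+e[1]/4,190+e[0]/4),.066); print("webS",w,R@(w[:2]-v[:2]))
for q,z in [("knob_top",.083)]:
  for c in (p,s): print(q,[ray(c,d["point"],z) for d in recognise(c,q)[:1]])
E
```

```text
t [0.575  0.054  1.3553] [-0.7  0.2  0.5  0.3  0.5 -0.1 -0.4 -0.4]
s [0.579  0.0562 1.3462] [-1.2 -0.2 -0.1  0.4  1.3 -0.2]
both [0.5772 0.055  1.3488] [-0.8 -0.9  0.1 -0.1 -0.1 -0.5 -0.8 -1.5 -0.8 -1.2  0.1 -0.2  1.6 -1.2]
knobtop [0.57509534 0.05635427 0.083     ]
knobtop [0.57677315 0.05141001 0.083     ]
(np.float64(20.755898278346322), np.float64(0.20631795832341898), np.float64(0.5735333509925045), np.float64(0.054900301144914065)) (np.float64(21.230822868175693), np.float64(0.200853129328745), np.float64(0.5735344578109298), np.float64(0.05489796874593895))
web [ 0.5769887  -0.08627181  0.066     ] [-0.13785747 -0.03091019]
web [ 0.51160318 -0.07391642  0.066     ] [-0.14019921  0.03559122]
webS [ 0.58130728 -0.08641176  0.066     ] [-0.13704328 -0.03515364]
webS [ 0.51706578 -0.07156494  0.066     ] [-0.13670287  0.03078029]
knob_top [array([0.57288755, 0.05988411, 0.083     ])]
knob_top [array([0.58409477, 0.05356064, 0.083     ])]
```

Call:
arm_command([
  {"translation":[-0.26,-0.29,0],"twist":[0,0,0.8],"fingers":-1},
  {"translation":[-0.26,-0.29,0],"twist":[0,0,0.8],"fingers":-1},
  {"translation":[-0.26,-0.29,0],"twist":[0,0,0.8],"fingers":-1},
  {"translation":[-0.26,-0.29,0],"twist":[0,0,0.8],"fingers":-1},
  {"translation":[-0.26,-0.29,0],"twist":[0,0,0.8],"fingers":-1},
])

```text
time: 2.02
eef_pos: [0.3373, 0.3639, 0.2315]
tcp_rot: [0.558, 0.83, 0.0, 0.0]
contact_force: [1.4, -0.2, 1.2]
opening: -0.001
finger_force: 0.0
```

```bash
cat >> h.py <<'E'
from scipy.spatial.transform import Rotation as Ro
def goto(x,y,z,yaw):
    s=get_state(); R=Ro.from_quat(s["tcp_rot"]); a=np.radians(yaw)
    ty=np.array([np.cos(a),np.sin(a),0]); tz=np.array([0,0,-1.]); T=Ro.from_matrix(np.c_[np.cross(ty,tz),ty,tz])
    Y=R.as_matrix()[:,1]
    print("t",round(s["time"],2),"pos",s["eef_pos"].round(4),"yaw",np.degrees(np.arctan2(Y[1],Y[0])).round(1),"F",s["contact_force"].round(2),"Tq",s["wrist_torque"].round(3),"open",round(s["opening"],3))
    print("tr",(R.inv().apply(np.array([x,y,z])-s["eef_pos"])/.75).round(4),"tw",((R.inv()*T).as_rotvec()/np.radians(60)).round(4))
E
python3 -c "
from h import *
goto(.538,-.116,.231,-12.6)"
```

```text
t 2.02 pos [0.3373 0.3639 0.2315] yaw 22.2 F [ 1.4  -0.16  1.18] Tq [-0.015 -0.    -0.067] open -0.001
tr [-0.6935  0.006   0.0008] tw [ 7.000e-04 -1.000e-04  5.801e-01]
```

Call:
arm_command([
  {"translation":[-0.4,0,0],"twist":[0,0,0.58],"fingers":-1},
  {"translation":[-0.4,0,0],"twist":[0,0,0.58],"fingers":-1},
  {"translation":[-0.4,0,0],"twist":[0,0,0.58],"fingers":-1},
  {"translation":[-0.4,0,0],"twist":[0,0,0.58],"fingers":-1},
  {"translation":[-0.4,0,0],"twist":[0,0,0.58],"fingers":-1},
])

```text
time: 2.65
eef_pos: [0.452, 0.0865, 0.2319]
tcp_rot: [0.779, 0.626, 0.001, 0.0]
contact_force: [0.1, -0.0, 0.4]
opening: 0.001
finger_force: 0.0
```

Call:
arm_command([
  {"translation":[-0.237,0.172,0],"twist":[0,0,0],"fingers":-1},
  {"translation":[-0.237,0.172,0],"twist":[0,0,0],"fingers":-1},
  {"translation":[-0.237,0.172,0],"twist":[0,0,0],"fingers":-1},
  {"translation":[-0.237,0.172,0],"twist":[0,0,0],"fingers":-1},
  {"translation":[-0.237,0.172,0],"twist":[0,0,0],"fingers":-1},
])

```text
time: 3.28
eef_pos: [0.5399, -0.1144, 0.2312]
tcp_rot: [0.78, 0.626, -0.0, -0.0]
contact_force: [0.4, 0.2, -0.3]
opening: 0.001
finger_force: 0.0
```

```bash
python3 -c "
from h import *
goto(.538,-.116,.034,-12.6)"
```

```text
t 3.27 pos [ 0.5399 -0.1144  0.2312] yaw -12.5 F [ 0.41  0.19 -0.3 ] Tq [-0.056  0.017 -0.017] open 0.001
tr [-0.0026 -0.002   0.263 ] tw [-0.0001  0.      0.0014]
```

Call:
arm_command([
  {"translation":[-0.0026,-0.002,0.08],"twist":[0,0,0],"fingers":-1},
  {"translation":[-0.0026,-0.002,0.16],"twist":[0,0,0],"fingers":-1},
  {"translation":[-0.0026,-0.002,0.23],"twist":[0,0,0],"fingers":-1},
  {"translation":[-0.0026,-0.002,0.263],"twist":[0,0,0],"fingers":-1},
  {"translation":[-0.0026,-0.002,0.263],"twist":[0,0,0],"fingers":-1},
])

```text
time: 3.9
eef_pos: [0.5353, -0.112, 0.0319]
tcp_rot: [0.779, 0.628, -0.001, -0.003]
contact_force: [0.1, 0.1, 0.2]
opening: -0.0
finger_force: 0.0
```

Call:
arm_command([
  {"translation":[0.016,0,0],"twist":[0,0,0],"fingers":-1},
  {"translation":[0.028,0,0],"twist":[0,0,0],"fingers":-1},
  {"translation":[0.037,0,0],"twist":[0,0,0],"fingers":-1},
  {"translation":[0.045,0,0],"twist":[0,0,0],"fingers":-1},
  {"translation":[0.053,0,0],"twist":[0,0,0],"fingers":-1},
])

```text
time: 4.53
eef_pos: [0.5465, -0.0752, 0.0347]
tcp_rot: [0.779, 0.627, 0.0, 0.001]
contact_force: [-0.4, -2.8, 2.3]
opening: 0.003
finger_force: 1.5
```

Call:
arm_command([
  {"translation":[0.008,0,0],"twist":[0,0,0],"fingers":-1},
  {"translation":[0.016,0,0],"twist":[0,0,0],"fingers":-1},
  {"translation":[0.024,0,0],"twist":[0,0,0],"fingers":-1},
  {"translation":[0.032,0,0],"twist":[0,0,0],"fingers":-1},
  {"translation":[0.036,0,0],"twist":[0,0,0],"fingers":-1},
])

```text
time: 5.15
eef_pos: [0.5518, -0.0483, 0.034]
tcp_rot: [0.779, 0.627, -0.0, -0.0]
contact_force: [-0.2, -2.8, 1.0]
opening: 0.001
finger_force: 1.4
```

Call:
arm_command([
  {"translation":[0.002,0,0],"twist":[0,0,0],"fingers":-1},
  {"translation":[0.004,0,0],"twist":[0,0,0],"fingers":-1},
  {"translation":[0.006,0,0],"twist":[0,0,0],"fingers":-1},
  {"translation":[0.008,0,0],"twist":[0,0,0],"fingers":-1},
  {"translation":[0.01,0,0],"twist":[0,0,0],"fingers":-1},
])

```text
time: 5.78
eef_pos: [0.5533, -0.0413, 0.034]
tcp_rot: [0.779, 0.627, -0.0, -0.0]
contact_force: [-1.0, -2.1, 1.1]
opening: -0.0
finger_force: 1.3
```

Call:
arm_command([
  {"translation":[0.001,0,0],"twist":[0,0,0],"fingers":-1},
  {"translation":[0.002,0,0],"twist":[0,0,0],"fingers":-1},
  {"translation":[0.003,0,0],"twist":[0,0,0],"fingers":-1},
])

```text
time: 6.15
eef_pos: [0.5538, -0.0392, 0.034]
tcp_rot: [0.779, 0.627, -0.0, -0.0]
contact_force: [-0.1, -2.3, 1.2]
opening: -0.003
finger_force: 1.2
```

Now at base x ≈ -0.097; keep going in 0.5 mm rows until the force rises.

Call:
arm_command([
  {"translation":[0.001,0,0],"twist":[0,0,0],"fingers":-1},
  {"translation":[0.002,0,0],"twist":[0,0,0],"fingers":-1},
  {"translation":[0.003,0,0],"twist":[0,0,0],"fingers":-1},
  {"translation":[0.004,0,0],"twist":[0,0,0],"fingers":-1},
])

```text
time: 6.65
eef_pos: [0.5541, -0.0386, 0.0341]
tcp_rot: [0.778, 0.628, -0.002, 0.001]
contact_force: [-3.3, -10.9, 1.2]
opening: -0.0
finger_force: 6.3
```

Call:
arm_command([
  {"translation":[0.001,0,0],"twist":[0,0,0],"fingers":-1},
  {"translation":[0.002,0,0],"twist":[0,0,0],"fingers":-1},
])

```text
time: 6.9
eef_pos: [0.5542, -0.0385, 0.0343]
tcp_rot: [0.778, 0.628, -0.003, 0.002]
contact_force: [-5.5, -16.7, 2.7]
opening: 0.0
finger_force: 8.8
```

Call:
arm_command([
  {"translation":[-0.03,0,0],"twist":[0,0,0],"fingers":-1},
  {"translation":[-0.03,0,-0.08],"twist":[0,0,0],"fingers":1},
  {"translation":[-0.1,0,-0.16],"twist":[0,0,0],"fingers":1},
  {"translation":[-0.16,0,-0.2],"twist":[0,0,0],"fingers":1},
  {"translation":[-0.16,0,-0.2],"twist":[0,0,0],"fingers":1},
])

```text
time: 7.52
eef_pos: [0.5308, -0.1544, 0.1879]
tcp_rot: [0.78, 0.626, 0.002, 0.003]
contact_force: [-0.2, 0.8, 1.0]
opening: 0.845
finger_force: 0.0
```

Run:
```python
from h import *
p=read_camera("top"); s=read_camera("scene")
for c in (p,s):
    print(knob_angle(c,(.576,.0545),.083))
    m=[ray(c,d["point"],.083) for d in recognise(c,"knob_top")[:1]]; print(m)
a=cv2.resize(p["pixels"][130:220,205:335,::-1],None,fx=6,fy=6,interpolation=2); cv2.imwrite("pics/c3.png",a)
b=cv2.resize(s["pixels"][220:330,210:340,::-1],None,fx=5,fy=5,interpolation=2);cv2.imwrite("pics/c4.png",b)
goto(.576,.0545,.15,-39)
```

```text
(np.float64(20.379374392263113), np.float64(0.200167055752225), np.float64(0.5732766726943942), np.float64(0.054802993771348237))
[array([0.57134779, 0.06841706, 0.083     ])]
(np.float64(27.22882447034219), np.float64(0.08401422510595608), np.float64(0.583822229932917), np.float64(0.05902665972704144))
[array([0.48959894, 0.38015193, 0.083     ])]
t 7.72 pos [ 0.5284 -0.1505  0.182 ] yaw -12.3 F [-0.31 -0.31 -0.5 ] Tq [ 0.058 -0.002 -0.014] open 1.0
tr [0.2805 0.0039 0.0433] tw [-0.0036 -0.0011  0.445 ]
```

View pics/c3.png

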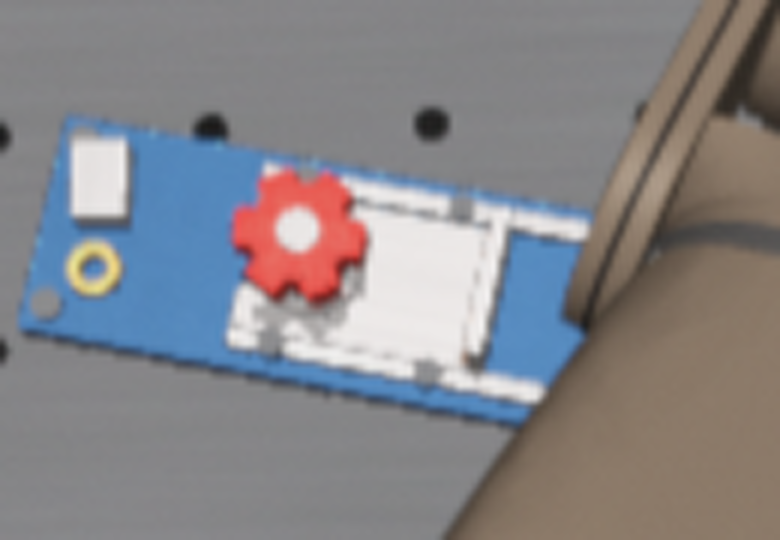

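View pics/c4.png

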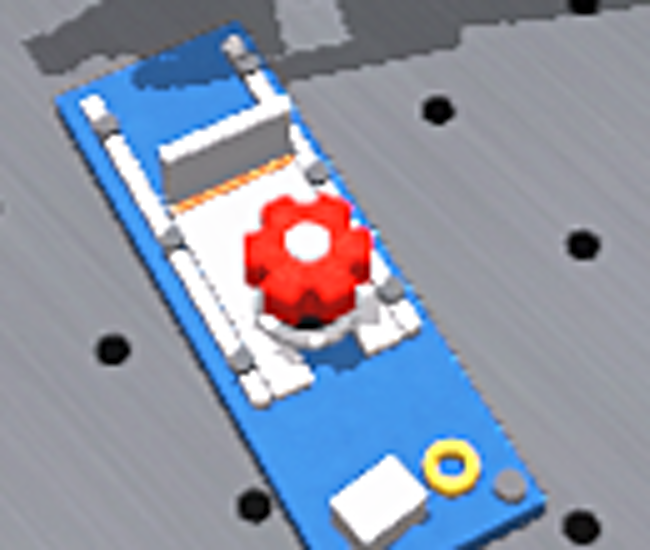

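The pictures show the bracket home: slot's closed end under the knob (c3 knob top at about (168,254) in the full picture), web squarely behind; lobes at about 21° mod 60°. Now above the knob.

Call:
arm_command([
  {"translation":[0.08,0,0],"twist":[0,0,0.15],"fingers":1},
  {"translation":[0.16,0,0],"twist":[0,0,0.3],"fingers":1},
  {"translation":[0.24,0,0.02],"twist":[0,0,0.445],"fingers":1},
  {"translation":[0.28,0.004,0.043],"twist":[0,0,0.445],"fingers":1},
  {"translation":[0.28,0.004,0.043],"twist":[0,0,0.445],"fingers":1},
])

```text
time: 8.35
eef_pos: [0.5745, 0.0561, 0.1477]
tcp_rot: [0.901, 0.433, -0.003, -0.002]
contact_force: [0.4, -1.0, -0.3]
opening: 1.004
finger_force: 0.0
```

```bash
python3 -c "
from h import *
read_camera('top')
goto(.5755,.0548,.049,-39)"
```

```text
t 8.4 pos [0.5752 0.0545 0.149 ] yaw -38.8 F [-0.27  0.03 -0.21] Tq [ 0.036 -0.007  0.036] open 1.0
tr [0.001  0.0008 0.1333] tw [-0.0044  0.003   0.0031]
```

Call:
arm_command([
  {"translation":[0,0,0.06],"twist":[0,0,0],"fingers":1},
  {"translation":[0,0,0.11],"twist":[0,0,0],"fingers":1},
  {"translation":[0,0,0.132],"twist":[0,0,0],"fingers":1},
  {"translation":[0,0,0.132],"twist":[0,0,0],"fingers":1},
  {"translation":[0,0,0.132],"twist":[0,0,0],"fingers":1},
], grip_force=20)

```text
time: 9.02
eef_pos: [0.5784, 0.0521, 0.0546]
tcp_rot: [0.903, 0.43, 0.001, 0.001]
contact_force: [-0.1, 0.5, 0.4]
opening: 0.999
finger_force: 0.0
```

Call:
arm_command([
  {"translation":[0,0,0],"twist":[0,0,0],"fingers":0.3},
  {"translation":[0,0,0],"twist":[0,0,0],"fingers":0},
  {"translation":[0,0,0],"twist":[0,0,0],"fingers":-0.5},
  {"translation":[0,0,0],"twist":[0,0,0],"fingers":-0.5},
  {"translation":[0,0,0],"twist":[0,0,0],"fingers":-0.5},
], grip_force=20)

```text
time: 9.65
eef_pos: [0.5786, 0.0518, 0.0545]
tcp_rot: [0.903, 0.43, 0.001, 0.001]
contact_force: [0.7, -2.7, 5.5]
opening: 0.648
finger_force: 26.1
```

```bash
python3 -c "
from h import *
goto(.5755,.0548,.049,-39)"
```

```text
t 9.65 pos [0.5786 0.0518 0.0545] yaw -39.0 F [ 0.68 -2.67  5.46] Tq [-0.384 -0.049  0.047] open 0.648
tr [ 0.0004 -0.0057  0.0073] tw [ 0.0034 -0.0014 -0.0002]
```

Call:
arm_command([
  {"translation":[0,0,0],"twist":[0,0,-0.04],"fingers":-0.5},
  {"translation":[0,0,0],"twist":[0,0,-0.08],"fingers":-0.5},
  {"translation":[0,0,0],"twist":[0,0,-0.12],"fingers":-0.5},
  {"translation":[0,0,0],"twist":[0,0,-0.16],"fingers":-0.5},
])

```text
time: 10.15
eef_pos: [0.5788, 0.0518, 0.0545]
tcp_rot: [0.863, 0.505, 0.002, 0.001]
contact_force: [2.0, -3.8, 6.3]
opening: 0.648
finger_force: 26.0
```

```bash
python3 -c "
from h import *
goto(.5785,.052,.0545,-29)"
```

```text
t 10.15 pos [0.5788 0.0518 0.0545] yaw -29.4 F [ 2.02 -3.75  6.31] Tq [-0.43  -0.149 -0.058] open 0.648
tr [ 0.0001 -0.0005  0.    ] tw [ 0.0039 -0.0011 -0.0064]
```

Call:
arm_command([
  {"translation":[0,0,0],"twist":[0,0,-0.04],"fingers":-0.5},
  {"translation":[0,0,0],"twist":[0,0,-0.08],"fingers":-0.5},
  {"translation":[0,0,0],"twist":[0,0,-0.12],"fingers":-0.5},
  {"translation":[0,0,0],"twist":[0,0,-0.16],"fingers":-0.5},
])

```text
time: 10.65
eef_pos: [0.579, 0.0517, 0.0545]
tcp_rot: [0.818, 0.575, 0.002, 0.002]
contact_force: [2.8, -2.7, 5.3]
opening: 0.648
finger_force: 26.0
```

```bash
python3 -c "
from h import *
goto(.5785,.052,.0545,-19)"
```

```text
t 10.65 pos [0.579  0.0517 0.0545] yaw -19.8 F [ 2.8  -2.72  5.28] Tq [-0.503 -0.198 -0.099] open 0.648
tr [ 0.0002 -0.0007 -0.    ] tw [ 0.0044 -0.0005 -0.0132]
```

Call:
arm_command([
  {"translation":[0,0,0],"twist":[0,0,-0.04],"fingers":-0.5},
  {"translation":[0,0,0],"twist":[0,0,-0.08],"fingers":-0.5},
  {"translation":[0,0,0],"twist":[0,0,-0.12],"fingers":-0.5},
  {"translation":[0,0,0],"twist":[0,0,-0.14],"fingers":-0.5},
])

```text
time: 11.15
eef_pos: [0.5791, 0.0516, 0.0542]
tcp_rot: [0.774, 0.633, 0.002, 0.002]
contact_force: [3.6, -3.2, 3.0]
opening: 0.657
finger_force: 25.9
```

```bash
python3 -c "
from h import *
goto(.5785,.052,.0545,-12)"
```

```text
t 11.15 pos [0.5791 0.0516 0.0542] yaw -11.4 F [ 3.6  -3.2   3.03] Tq [-0.476 -0.361 -0.047] open 0.657
tr [ 0.0004 -0.0008 -0.0004] tw [0.005  0.0002 0.01  ]
```

Call:
arm_command([
  {"translation":[0,0,0.001],"twist":[0,0,0],"fingers":-0.5},
  {"translation":[0,0,0.002],"twist":[0,0,0],"fingers":-0.5},
  {"translation":[0,0,0.002],"twist":[0,0,0],"fingers":-0.5},
])

```text
time: 11.52
eef_pos: [0.5791, 0.0516, 0.0537]
tcp_rot: [0.774, 0.633, 0.001, 0.002]
contact_force: [2.7, -3.7, 8.2]
opening: 0.655
finger_force: 26.4
```

```bash
python3 -c "
from h import *
goto(.5785,.052,.0545,-12)"
```

```text
t 11.53 pos [0.5791 0.0516 0.0537] yaw -11.4 F [ 2.75 -3.7   8.17] Tq [-0.461 -0.002 -0.013] open 0.655
tr [ 0.0003 -0.0009 -0.0011] tw [0.0045 0.0005 0.0098]
```

Call:
arm_command([
  {"translation":[0,0,0],"twist":[0,0,-0.04],"fingers":-0.5},
  {"translation":[0,0,0],"twist":[0,0,-0.08],"fingers":-0.5},
  {"translation":[0,0,0],"twist":[0,0,-0.12],"fingers":-0.5},
  {"translation":[0,0,0],"twist":[0,0,-0.14],"fingers":-0.5},
])

```text
time: 12.02
eef_pos: [0.5792, 0.0516, 0.0526]
tcp_rot: [0.725, 0.688, 0.002, 0.002]
contact_force: [4.0, -3.8, 1.2]
opening: 0.648
finger_force: 25.8
```

```bash
python3 -c "
from h import *
goto(.5785,.052,.0545,-4)"
```

```text
t 12.03 pos [0.5792 0.0516 0.0526] yaw -3.0 F [ 4.04 -3.78  1.25] Tq [-0.526 -0.48  -0.079] open 0.648
tr [ 0.0005 -0.001  -0.0025] tw [0.0055 0.0009 0.0166]
```

Force fell to 1.2 N and the tool dropped 1.1 mm – following down without turning.

Call:
arm_command([
  {"translation":[0,0,0.001],"twist":[0,0,0],"fingers":-0.5},
  {"translation":[0,0,0.002],"twist":[0,0,0],"fingers":-0.5},
  {"translation":[0,0,0.003],"twist":[0,0,0],"fingers":-0.5},
  {"translation":[0,0,0.003],"twist":[0,0,0],"fingers":-0.5},
])

```text
time: 12.52
eef_pos: [0.5792, 0.0516, 0.0501]
tcp_rot: [0.726, 0.688, 0.002, 0.002]
contact_force: [5.5, -3.5, 0.5]
opening: 0.65
finger_force: 25.8
```

```bash
python3 -c "
from h import *
goto(.5785,.052,.0545,-4)"
```

```text
t 12.53 pos [0.5792 0.0516 0.0501] yaw -3.0 F [ 5.54 -3.55  0.47] Tq [-0.467 -0.58   0.025] open 0.65
tr [ 0.0005 -0.001  -0.0059] tw [0.0055 0.001  0.0163]
```

Call:
arm_command([
  {"translation":[0,0,0.0015],"twist":[0,0,0],"fingers":-0.5},
  {"translation":[0,0,0.003],"twist":[0,0,0],"fingers":-0.5},
  {"translation":[0,0,0.004],"twist":[0,0,0],"fingers":-0.5},
  {"translation":[0,0,0.005],"twist":[0,0,0],"fingers":-0.5},
])

```text
time: 13.02
eef_pos: [0.5793, 0.0516, 0.0484]
tcp_rot: [0.725, 0.688, 0.001, 0.002]
contact_force: [0.2, -3.8, 14.1]
opening: 0.647
finger_force: 27.0
```

```bash
python3 -c "
from h import *
goto(.5785,.052,.0545,-4)"
```

```text
t 13.03 pos [0.5793 0.0516 0.0484] yaw -3.0 F [ 0.2  -3.76 14.15] Tq [-0.463  0.451 -0.006] open 0.647
tr [ 0.0005 -0.0011 -0.0082] tw [0.0042 0.0012 0.0164]
```

Call:
arm_command([
  {"translation":[0,0,-0.003],"twist":[0,0,0.0],"fingers":-0.5},
  {"translation":[0,0,-0.003],"twist":[0,0,0.08],"fingers":-0.5},
  {"translation":[0,0,-0.003],"twist":[0,0,0.18],"fingers":-0.5},
  {"translation":[0,0,-0.003],"twist":[0,0,0.28],"fingers":-0.5},
  {"translation":[0,0,-0.003],"twist":[0,0,0.38],"fingers":-0.5},
])

```text
time: 13.65
eef_pos: [0.5788, 0.0517, 0.0488]
tcp_rot: [0.848, 0.53, 0.002, 0.002]
contact_force: [3.5, -3.8, 2.9]
opening: 0.654
finger_force: 26.0
```

```bash
python3 -c "
from h import *
goto(.5785,.052,.0545,-4);print(get_state()['qpos'][5])"
```

```text
t 13.65 pos [0.5788 0.0517 0.0488] yaw -26.0 F [ 3.54 -3.79  2.91] Tq [-0.414 -0.338  0.05 ] open 0.654
tr [ 0.0002 -0.0005 -0.0076] tw [ 4.400e-03  1.000e-04 -3.669e-01]
0.3696632661502298
```

Call:
arm_command([
  {"translation":[0,0,0],"twist":[0,0,0.12],"fingers":-0.5},
  {"translation":[0,0,0],"twist":[0,0,0.24],"fingers":-0.5},
  {"translation":[0,0,0],"twist":[0,0,0.36],"fingers":-0.5},
  {"translation":[0,0,0],"twist":[0,0,0.48],"fingers":-0.5},
  {"translation":[0,0,0],"twist":[0,0,0.5],"fingers":-0.5},
])

```text
time: 14.28
eef_pos: [0.5783, 0.0521, 0.0482]
tcp_rot: [0.956, 0.294, 0.002, 0.001]
contact_force: [4.1, -2.8, 1.3]
opening: 0.651
finger_force: 25.7
```

```bash
python3 -c "
from h import *
goto(.5785,.052,.0545,-4)"
```

```text
t 14.28 pos [0.5783 0.0521 0.0482] yaw -55.8 F [ 4.1  -2.76  1.3 ] Tq [-0.491 -0.768  0.033] open 0.651
tr [ 0.0001  0.0003 -0.0084] tw [ 0.0035 -0.0012 -0.8634]
```

Call:
arm_command([
  {"translation":[0,0,0.0004],"twist":[0,0,0.1],"fingers":-0.5},
  {"translation":[0,0,0.0008],"twist":[0,0,0.2],"fingers":-0.5},
  {"translation":[0,0,0.0012],"twist":[0,0,0.3],"fingers":-0.5},
  {"translation":[0,0,0.0015],"twist":[0,0,0.4],"fingers":-0.5},
  {"translation":[0,0,0.0015],"twist":[0,0,0.4],"fingers":-0.5},
])

```text
time: 14.9
eef_pos: [0.5782, 0.0525, 0.0471]
tcp_rot: [0.996, 0.09, 0.002, 0.0]
contact_force: [5.5, -0.9, 1.5]
opening: 0.652
finger_force: 25.6
```

```bash
python3 -c "
from h import *
goto(.5785,.052,.0545,-4)"
```

```text
t 14.9 pos [0.5782 0.0525 0.0471] yaw -79.7 F [ 5.49 -0.94  1.51] Tq [-0.376 -0.812 -0.011] open 0.652
tr [ 0.0004  0.0008 -0.0099] tw [ 0.0024 -0.0022 -1.2618]
```

Call:
arm_command([
  {"translation":[0,0,0.0004],"twist":[0,0,0.08],"fingers":-0.5},
  {"translation":[0,0,0.0008],"twist":[0,0,0.16],"fingers":-0.5},
  {"translation":[0,0,0.0012],"twist":[0,0,0.24],"fingers":-0.5},
  {"translation":[0,0,0.0012],"twist":[0,0,0.24],"fingers":-0.5},
])

```text
time: 15.4
eef_pos: [0.5781, 0.0528, 0.0468]
tcp_rot: [0.999, -0.036, 0.001, -0.0]
contact_force: [2.8, 0.6, 5.9]
opening: 0.651
finger_force: 26.0
```

```bash
python3 -c "
from h import *
goto(.5785,.052,.0545,-4)
p=read_camera('scene');cv2.imwrite('pics/c5.png',cv2.resize(p['pixels'][180:340,190:390,::-1],None,fx=3.5,fy=3.5,interpolation=2))"
```

```text
t 15.4 pos [0.5781 0.0528 0.0468] yaw -94.1 F [2.82 0.58 5.85] Tq [-0.209 -0.44  -0.031] open 0.651
tr [ 0.0006  0.0011 -0.0102] tw [ 1.5000e-03 -2.3000e-03 -1.5016e+00]
```

View pics/c5.png

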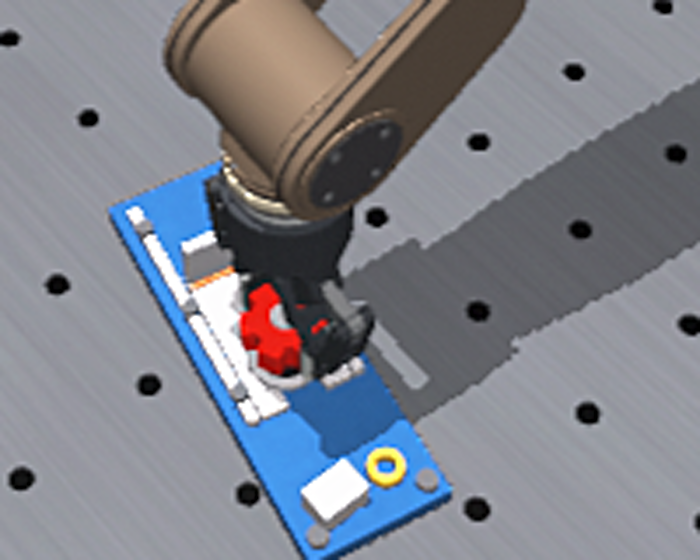

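Picture c5: the fingers hold the red head, flange low over the bracket, bracket and bystanders in place. Going on.

Call:
arm_command([
  {"translation":[0,0,0.0002],"twist":[0,0,0.06],"fingers":-0.5},
  {"translation":[0,0,0.0004],"twist":[0,0,0.12],"fingers":-0.5},
  {"translation":[0,0,0.0006],"twist":[0,0,0.18],"fingers":-0.5},
  {"translation":[0,0,0.0006],"twist":[0,0,0.2],"fingers":-0.5},
])

```text
time: 15.95
eef_pos: [0.5782, 0.053, 0.0468]
tcp_rot: [0.99, -0.14, 0.001, -0.0]
contact_force: [2.3, 1.0, 8.1]
opening: 0.65
finger_force: 26.3
```

```bash
python3 -c "
from h import *
goto(.5785,.052,.0545,-106)"
```

```text
t 15.95 pos [0.5782 0.053  0.0468] yaw -106.1 F [2.34 1.01 8.07] Tq [-0.144 -0.24   0.117] open 0.65
tr [ 0.0008  0.0012 -0.0102] tw [-0.0011 -0.0021 -0.0012]
```

Call:
arm_command([
  {"translation":[0,0,0],"twist":[0,0,0.04],"fingers":-0.5},
  {"translation":[0,0,0],"twist":[0,0,0.08],"fingers":-0.5},
  {"translation":[0,0,0],"twist":[0,0,0.12],"fingers":-0.5},
])

```text
time: 16.32
eef_pos: [0.5782, 0.0531, 0.0469]
tcp_rot: [0.979, -0.202, 0.001, -0.001]
contact_force: [3.5, 0.9, 7.6]
opening: 0.647
finger_force: 26.3
```

```bash
python3 -c "
from h import *
goto(.5785,.052,.0545,-113.3)"
```

```text
t 16.32 pos [0.5782 0.0531 0.0469] yaw -113.3 F [3.48 0.87 7.59] Tq [-0.09  -0.319  0.132] open 0.647
tr [ 0.001   0.0012 -0.0102] tw [-0.0016 -0.002   0.0001]
```

Call:
arm_command([
  {"translation":[0,0,0],"twist":[0,0,0.04],"fingers":-0.5},
  {"translation":[0,0,0],"twist":[0,0,0.08],"fingers":-0.5},
  {"translation":[0,0,0],"twist":[0,0,0.12],"fingers":-0.5},
  {"translation":[0,0,0],"twist":[0,0,0.12],"fingers":-0.5},
])

```text
time: 16.82
eef_pos: [0.5782, 0.0533, 0.0468]
tcp_rot: [0.965, -0.263, 0.001, -0.001]
contact_force: [2.8, 2.4, 6.9]
opening: 0.65
finger_force: 26.2
```

```bash
python3 -c "
from h import *
goto(.5785,.052,.0545,-120.5)"
```

```text
t 16.82 pos [0.5782 0.0533 0.0468] yaw -120.5 F [2.8  2.44 6.88] Tq [-0.128 -0.19  -0.146] open 0.65
tr [ 0.0012  0.0013 -0.0102] tw [-0.0022 -0.0016  0.0002]
```

```bash
python3 -c "
from h import *
for i in range(3):
  p=read_camera('scene');s=get_state();print(s['wrist_torque'].round(3),s['contact_force'].round(1),s['joint_efforts'][5].round(3))
cv2.imwrite('pics/c6.png',cv2.resize(p['pixels'][235:305,235:315,::-1],None,fx=8,fy=8,interpolation=2))"
```

```text
[-0.141 -0.244 -0.132] [3.4 2.6 7.1] -0.119
[-0.131 -0.243 -0.11 ] [3.6 2.3 7.4] -0.117
[-0.115 -0.177 -0.165] [3.9 1.9 6.4] -0.117
```

View pics/c6.png

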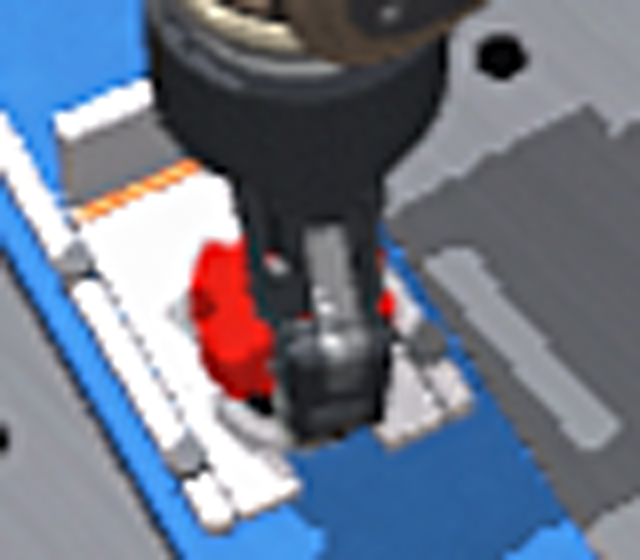

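Call:
arm_command([
  {"translation":[0,0,0],"twist":[0,0,0.04],"fingers":-0.5},
  {"translation":[0,0,0],"twist":[0,0,0.08],"fingers":-0.5},
])

```text
time: 17.23
eef_pos: [0.5783, 0.0534, 0.0468]
tcp_rot: [0.953, -0.303, 0.001, -0.001]
contact_force: [2.9, 3.1, 7.5]
opening: 0.654
finger_force: 26.3
```

```bash
python3 -c "
from h import *
goto(.5785,.052,.0545,-120.5);print(get_state()['joint_efforts'][5])"
```

```text
t 17.23 pos [0.5783 0.0534 0.0468] yaw -125.3 F [2.89 3.11 7.47] Tq [ 0.045 -0.272  0.2  ] open 0.654
tr [ 0.0013  0.0013 -0.0102] tw [-0.0022 -0.0016 -0.0796]
0.02583968744147569
```

Call:
arm_command([
  {"translation":[0,0,0],"twist":[0,0,0.0],"fingers":-0.5},
  {"translation":[0,0,0],"twist":[0,0,0.04],"fingers":-0.5},
  {"translation":[0,0,0],"twist":[0,0,0.06],"fingers":-0.5},
], grip_force=32)

```text
time: 17.6
eef_pos: [0.5783, 0.0535, 0.0469]
tcp_rot: [0.943, -0.332, 0.001, -0.001]
contact_force: [3.3, 3.8, 8.0]
opening: 0.646
finger_force: 33.2
```

```bash
python3 -c "
from h import *
goto(.5785,.052,.0545,-120.5);print(get_state()['joint_efforts'][5])"
```

```text
t 17.6 pos [0.5783 0.0535 0.0469] yaw -128.8 F [3.29 3.79 8.03] Tq [ 0.065 -0.201  0.201] open 0.646
tr [ 0.0015  0.0013 -0.0102] tw [-0.0023 -0.0016 -0.1386]
0.1805366389453411
```

Call:
arm_command([
  {"translation":[0,0,0],"twist":[0,0,0.03],"fingers":-0.5},
  {"translation":[0,0,0],"twist":[0,0,0.06],"fingers":-0.5},
  {"translation":[0,0,0],"twist":[0,0,0.08],"fingers":-0.5},
])

```text
time: 17.98
eef_pos: [0.5784, 0.0536, 0.0469]
tcp_rot: [0.928, -0.371, 0.001, -0.001]
contact_force: [4.2, 4.3, 7.2]
opening: 0.647
finger_force: 33.2
```

```bash
python3 -c "
from h import *
goto(.5785,.052,.0545,-120.5);print(get_state()['joint_efforts'][5])"
```

```text
t 17.98 pos [0.5784 0.0536 0.0469] yaw -133.6 F [4.17 4.29 7.22] Tq [ 0.04  -0.226  0.269] open 0.647
tr [ 0.0016  0.0014 -0.0101] tw [-0.0025 -0.0016 -0.2184]
0.21005013026297092
```

Call:
arm_command([
  {"translation":[0,0,0],"twist":[0,0,0.03],"fingers":-0.5},
  {"translation":[0,0,0],"twist":[0,0,0.06],"fingers":-0.5},
  {"translation":[0,0,0],"twist":[0,0,0.08],"fingers":-0.5},
])

```text
time: 18.35
eef_pos: [0.5784, 0.0537, 0.0469]
tcp_rot: [0.912, -0.41, 0.001, -0.001]
contact_force: [4.6, 3.6, 5.6]
opening: 0.651
finger_force: 33.2
```

```bash
python3 -c "
from h import *
goto(.5785,.052,.0545,-120.5);print(get_state()['joint_efforts'][5])"
```

```text
t 18.35 pos [0.5784 0.0537 0.0469] yaw -138.4 F [4.56 3.63 5.62] Tq [ 0.024 -0.243  0.344] open 0.651
tr [ 0.0017  0.0014 -0.0101] tw [-0.0027 -0.0015 -0.2981]
0.2907130680978298
```

Call:
arm_command([
  {"translation":[0,0,0],"twist":[0,0,0],"fingers":1},
  {"translation":[0,0,0],"twist":[0,0,0],"fingers":1},
  {"translation":[0,0,0],"twist":[0,0,0],"fingers":1},
  {"translation":[0,0,0],"twist":[0,0,0],"fingers":1},
])

```text
time: 18.85
eef_pos: [0.5763, 0.0524, 0.0445]
tcp_rot: [0.911, -0.412, -0.001, 0.0]
contact_force: [0.0, -0.9, -0.6]
opening: 1.0
finger_force: 0.0
```

Call:
arm_command([
  {"translation":[0,0,-0.05],"twist":[0,0,0],"fingers":1},
  {"translation":[0,0,-0.12],"twist":[0,0,0],"fingers":1},
  {"translation":[0,0,-0.18],"twist":[0,0,0],"fingers":1},
  {"translation":[0,0,-0.2],"twist":[0,0,0],"fingers":1},
  {"translation":[0,0,-0.2],"twist":[0,0,0],"fingers":1},
])

```text
time: 19.48
eef_pos: [0.5772, 0.0524, 0.1955]
tcp_rot: [0.911, -0.412, 0.001, -0.0]
contact_force: [-0.4, -0.6, -0.3]
opening: 1.0
finger_force: 0.0
```

```bash
python3 -c "
from h import *
p=read_camera('scene');print(get_state()['opening'],get_state()['contact_force'])
print(knob_angle(p,(.578,.0535),.075))
cv2.imwrite('pics/c7.png',cv2.resize(p['pixels'][220:330,210:340,::-1],None,fx=5,fy=5,interpolation=2))"
```

```text
0.9980529951474525 [ 0.42375562 -0.05218798 -0.27851801]
(np.float64(-15.42170094008622), np.float64(0.08535816473940623), np.float64(0.5829298120259426), np.float64(0.058645432560184715))
```

View pics/c7.png

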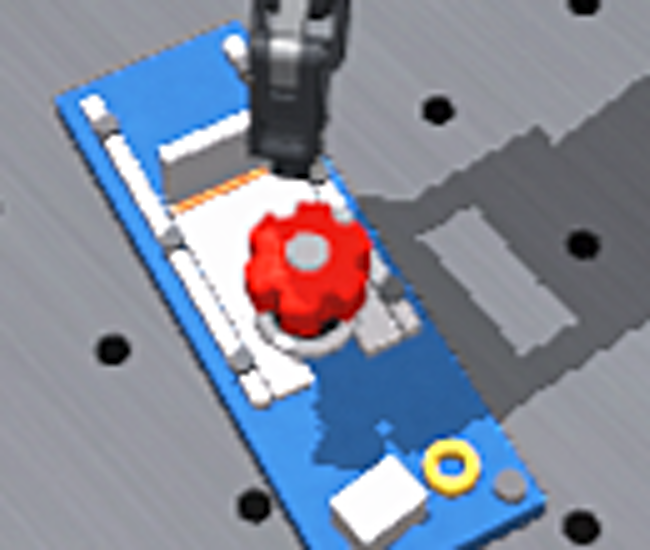

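Picture c7: knob free, its top about 2 px (≈7 mm) lower than before, flange on the bracket, bracket home, spacer and nut unmoved. I'll clear the top view to check how far the knob itself turned.

Call:
arm_command([
  {"translation":[-0.07,-0.06,0],"twist":[0,0,0],"fingers":1},
  {"translation":[-0.14,-0.12,0],"twist":[0,0,0],"fingers":1},
  {"translation":[-0.2,-0.18,0],"twist":[0,0,0],"fingers":1},
  {"translation":[-0.25,-0.22,0],"twist":[0,0,0],"fingers":1},
  {"translation":[-0.25,-0.22,0],"twist":[0,0,0],"fingers":1},
])

```text
time: 20.15
eef_pos: [0.5744, 0.3058, 0.1912]
tcp_rot: [0.912, -0.409, -0.002, 0.002]
contact_force: [0.9, -0.7, -0.4]
opening: 0.996
finger_force: 0.0
```

```bash
python3 -c "
from h import *
for n in ('top','scene'):
  p=read_camera(n)
  print(knob_angle(p,(.576,.0545),.075),knob_angle(p,(.576,.0545),.077))"
```

```text
(np.float64(-17.813703830388945), np.float64(0.06630953320313987), np.float64(0.5660020385470719), np.float64(0.05391363973313569)) (np.float64(-16.244540658742142), np.float64(0.04635056563971537), np.float64(0.5653755605381166), np.float64(0.053770179372197344))
(np.float64(-13.594804051147188), np.float64(0.0761715218358214), np.float64(0.5834853328749857), np.float64(0.058926607081471336)) (np.float64(-13.151466844815863), np.float64(0.06640479796067635), np.float64(0.5842759770114943), np.float64(0.05981913793103452))
```

```bash
python3 -c "
from plant import *
print(sign_off())"
```

```text
the job is handed in; nothing more can be done
None
```

I pushed the bracket home, and the knob clicked and dropped about 6 mm. I then tightened it to about 0.34 N m and let it go, and handed the job in at about 20 s. I couldn't measure the clamping force directly, and no verdict came back.

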